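# Fit the blue grinding drum and lock the collar

### The arm

A 6-joint arm with a two-finger parallel gripper is mounted at the origin on the work surface. World frame = base frame: x ahead of the robot, y to its left, z up, the work surface at z = 0. Lengths are in m, angles in degrees, forces in N, time in s.
With the tool pointing down it reaches from about 0.3 to 0.75 m from the base axis. Payload 8.5 kg.
Tool frame: the origin (TCP) lies on the centre line of the jaws, within the pads' length; the fingertips stand 11 mm ahead of it and the grasp point (between the pads) lies 8 mm behind it; x points along the fingers, y is the direction in which the jaws open and shut, and the axes are right-handed (so a half turn about x gives the same grasp; the last joint's range is limited). The gripper opens to 85 mm and grips with 20 to 120 N. Pads are 22 mm wide; open, the fingers measure 114 mm over their backs; the gripper's body (76 mm by 85 mm) begins 54 mm behind the grasp point. The pads swing forward as they close: fully open they stand 13 mm farther back than shut.
Start: joints at [51.835, 21.807, 74.336, -0, 83.858, -12.336], TCP at [0.24, 0.495, 0.242] pointing down, gripper open.
Joint ranges: [-178.18, 178.18], [-50.72, 133.34], [12.68, 142.11], [-81.47, 261.47], [9.98, 163.14], [-165.26, 165.26]. Speed limits (degrees/s): [136.94, 136.94, 180, 180, 180, 180].

### API

Orientations are given as a 3x3 rotation matrix whose columns are the frame's x, y, z axes.
In Python, from rig import env gives the robot as it stands.
- The arm moves only by the tool carry_out, never from a script. Its argument "motion" is a list that holds one entry, the list of rows, each a list of 7 numbers: the shift along the tool's x, y, z in cm, then the turn, a rotation vector about the tool's x, y, z in rad, then the finger opening in cm, from 0 to 8.54. A call has 1 to 5 rows; each row is the pose to reach, as a shift and turn from the pose commanded when the call began, along the tool's axes at that moment; what a row does not reach only later rows make up. A row lasts 1/12 s, in which the tool goes at most 41.7 mm and 7.16 degrees, less where a joint would pass 70% of its speed; a pose out of reach is approached as far as the arm can. A call with a gripper value outside its range is refused whole. The fingers move at their own pace and stop on an object; "grip_force" is the grip in N (left out, the last holds). Time passes only in rows, so rows that repeat a pose let the fingers close. It gives the time, the measured TCP pose, the force and the opening at its end, in the units of the state.
- env.observe(): the state, without advancing time (a new reading comes with each control period).
- env.get_image(name): name is "side" or "top" or "wrist"; returns a dict with "image" (384x512x3 uint8, red, green, blue), "fov_y" (degrees; the focal length in pixels is half the picture's height over the tangent of half this angle, whatever the lens; pixels are square), "cx", "cy" (the principal point, pixels), "k1" (the pictures are not rectified: a ray, as slopes to the right and down, at radius r is drawn at 1 + k1 r^2 times it, then the intrinsics apply), "R" (3x3) and "t" (3): a world point X has camera coordinates R X + t. Camera axes: x right, y down, z forward; pixel columns grow to the right and rows downward; lengths in m; the calibration is good to about 2 mm. A picture is of the moment at which its call begins. There is no depth.
- env.close_job(): hands the job in, once; it reports no verdict.
The state is a dict: "time_s": time; "q": joint angles; "qvel": joint speeds; "joint_efforts": joint torques, N m; "position": TCP position; "tool_rot": TCP orientation; "ft_force": force on the tool from outside, world axes, zero at the start; "wrist_torque": the same for the moment, N m; "grip_width": finger opening in m.
Only numpy, scipy, OpenCV 4.12 (cv2) and the standard library are available. Lean on these libraries where they do the work, as an engineer would, in place of code of your own. Each camera call takes 0.05 s, during which the arm holds its last target. There are 200 camera calls.

### The job

Fit the blue-banded grinding drum to the bench grinder: pull the spring collar on the leaning spindle outwards and turn it to open, let it spring back, then put the drum's tapered shank into the spindle with its brass ears over the white marks and tap it fully home. Then pull the collar out again, turn it back to locked and let it spring fully down over the ears. Leave the orange drum in the rack and do not knock the other things on the bench.

Things in the scene. Friction and masses are not known exactly. Their poses are not given: they have to be found in the camera images.
- grinder: Bench grinder: low blue box 240 x 180 x 50 mm with a grey hump (top 77 mm) behind, fixed; origin under it; place and yaw vary. Its steel spindle leans 30 degrees from vertical to the grinder's front (roughly to the robot). The nose is 42 mm thick inside the collar; 44 mm behind its end face is a fixed flange 62 mm wide, with a red mark (locked) and a green mark (open).
- seat (a point): Centre of the spindle nose's flat end face, mouth of the taper socket, 155 mm above the bench. z: outwards along the spindle; y: level, two white marks for the drum's ears at +y and -y. Socket 23.6 mm wide at the mouth, 15.4 at 52 deep. The drum slides in freely until its ears are 6 mm short of the face; the last 6 mm are stiff (6 N plus friction; 10 to 15 N will do) and it stays where pushed.
- collar_grip (a point): Point on the collar's axis, 4 mm outwards of the seat face when down; moves with the collar, z = spindle axis outwards. Collar: dark knurled sleeve round the nose, 58 mm outside, 48 mm inside, from 30 mm behind the seat face to 13.5 mm in front; grip its outside, coming along the spindle. Two yellow tabs 16 mm wide reach in to 18 mm from the axis, undersides 7.5 mm in front of the seat face.
- collar_lift (a joint): Collar pulled outwards along the spindle, m: 0 down, stop at 0.016. Spring 5 N when down, about 10 N when out; springs back by itself when let go. Teeth under it let it turn only when pulled out over 9 mm (12 to 14 is good); let go between the ends it rests on the lands and is not down.
- collar_turn (a joint): Turn of the collar about the spindle, rad: 0 locked (tabs over the ears, white stripe near the red mark), 1.31 open (tabs clear of the ears, stripe near the green mark); stops at both ends. Opening is counter-clockwise looking onto the spindle's end (about +z of seat). Turns easily when pulled out; up to 0.15 rad of play when down. Starts locked, spindle empty.
- arbor_blue: Drum with blue band and blue top dot, 0.15 to 0.3 kg: grey drum 24 mm wide from z 6 to 46 mm; z 0 to 6 a 31 mm disc and brass ears, 42 over the ends along y, 15 wide; tapered steel shank z 0 to -48 mm, 22 to 14 mm wide. Origin: centre of the ears' underside, which meets the seat face. Upright in a rack hole, ears on top, yaw varies. When home, the collar top is at z 13.5 mm: keep fingertips above.
- arbor_blue_top (a point): Centre of the blue drum's flat top, 46 mm above the body's origin; the place to tap.
- arbor_orange: The same drum with an orange band, not wanted; stands in the other rack hole.
- rack: Wooden block 100 x 190 x 60 mm, fixed, with two holes 100 mm apart along its y for the drums' shanks; origin under its centre. Place and yaw vary.
- spray: White bottle, 66 mm wide, 170 mm tall, standing on the bench; bystander.
- oil_jar: Amber jar, 70 mm wide, 90 mm tall; bystander.
- suction_lifter: Two-cup glass lifter, 260 x 110 x 86 mm, blue handle; bystander.
- spanner: Spanner, 170 mm long, lying flat; bystander.
- tape_measure: Yellow tape measure, 70 x 70 x 35 mm; bystander.
- mug: Blue mug, 80 mm wide, 95 mm tall; bystander.
Mind the look-alikes: they are no part of the job. What is shaped like the arbor_blue but purple is not meant.

How it is judged:
By the outcome, as a careful person would: the job done as asked, in the order asked, and still so for the second after the job is handed in, with the robot touching nothing.
It also fails if it takes over 70 s, if anything falls off the work surface, if the arm or the gripper's body presses on something with over 40 N, if the wrist force passes 120 N, or if a joint passes its speed limit or range.

## Working session

There is one attempt and no reset: what is moved stays moved. The work goes in short steps, Python scripts to look and compute and a tool call to move; the robot and the scene stay as the last step left them, time stands still between calls to the robot, and variables do not carry over. Pictures are saved under pics/ and viewed, on a budget of 10 in all, crops included, one or two more only if the job needs it, and the job is handed in when it is done.

Besides the shell and the picture viewer there is one more tool, called after ">>>" as name([rows], argument=value, ...), one row to a line, values as JSON. carry_out: Moves the arm, as the interface text tells. Its arguments: {"type":"object","properties":{"motion":{"type":"array","items":{"type":"array","items":{"type":"array","items":{"type":"number"}}}},"grip_force":{"type":"number"}},"required":["motion"]}

```bash
ls; mkdir -p pics
python3 - <<'E'
from rig import env
import cv2,numpy as np
s=env.observe();print({k:np.round(v,3).tolist() for k,v in s.items()})
for n in ['side','top','wrist']:
    d=env.get_image(n);cv2.imwrite(f'pics/a_{n}.png',d['image'][:,:,::-1])
    print(n,d['fov_y'],d['cx'],d['cy'],d['k1'],np.round(d['R'],3).tolist(),np.round(d['t'],3).tolist())
a=cv2.imread('pics/a_side.png');b=cv2.imread('pics/a_top.png')
E
```

```text
pics
{'time_s': 0.0, 'q': [51.834, 21.839, 74.386, 0.001, 83.859, -12.335], 'qvel': [-0.042, 0.073, 0.053, 0.027, -0.112, -0.037], 'joint_efforts': [0.0, -44.845, -23.128, -0.0, 0.005, 0.0], 'position': [0.239, 0.495, 0.242], 'tool_rot': [[-0.001, 0.436, 0.9], [-0.001, 0.9, -0.436], [-1.0, -0.001, -0.0]], 'ft_force': [0.209, 0.378, 0.305], 'wrist_torque': [-0.035, 0.057, -0.02], 'grip_width': 0.086}
side 56.98324042492794 253.47692795850492 190.29116301912964 0.03370823021000423 [[0.964, -0.266, -0.014], [-0.202, -0.695, -0.69], [0.173, 0.668, -0.724]] [-0.528, 0.183, 1.183]
top 51.697047481452266 254.47395760056466 180.18889264938971 -0.14210352232741544 [[-0.023, -1.0, -0.007], [-0.981, 0.024, -0.194], [0.194, 0.002, -0.981]] [-0.002, 0.573, 1.154]
wrist 63.07323295388077 252.9520579600156 190.32051158596 -0.0718125340385737 [[0.436, 0.9, -0.001], [0.863, -0.418, 0.282], [0.254, -0.124, -0.959]] [-0.549, -0.036, 0.379]
```

View pics/a_top.png

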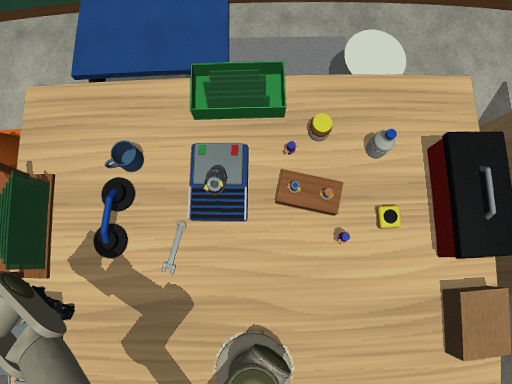

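View pics/a_side.png

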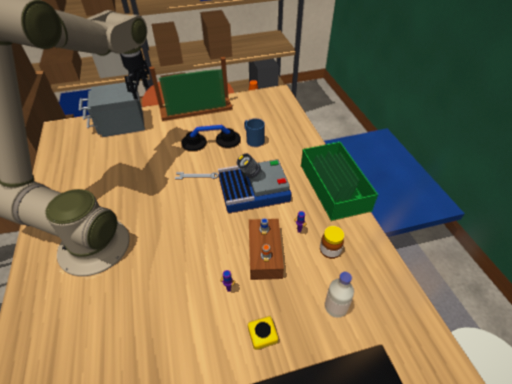

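The top view shows the grinder at (218,183) and its spindle tip near (215,180). The rack is at (309,191), with a blue drum at (294,186) and an orange one at (327,193). Purple look-alikes stand on the bench at (290,147) and (343,237). The target is the drum in the rack at (294,186). In the side view it is at (264,226).

```bash
cat > h.py <<'E'
from rig import env
import cv2,numpy as np
def shot(n,save=None):
    d=env.get_image(n)
    if save: cv2.imwrite(f'pics/{save}.png',d['image'][:,:,::-1])
    f=192/np.tan(np.radians(d['fov_y']/2)); d['K']=np.array([[f,0,d['cx']],[0,f,d['cy']],[0,0,1.]])
    return d
def ray(d,uv):
    x=(np.array(uv,float)-[d['cx'],d['cy']])/d['K'][0,0]; u=x.copy()
    for _ in range(30): u=x/(1+d['k1']*(u@u))
    R=np.array(d['R']);v=R.T@np.r_[u,1]; return -R.T@np.array(d['t']),v/np.linalg.norm(v)
def onz(d,uv,z):
    o,v=ray(d,uv); return o+v*(z-o[2])/v[2]
def proj(d,X):
    c=np.array(d['R'])@X+d['t'];u=c[:2]/c[2];u=u*(1+d['k1']*(u@u));return u*d['K'][0,0]+[d['cx'],d['cy']]
def tri(obs):
    A=np.zeros((3,3));b=np.zeros(3);L=[]
    for d,uv in obs:
        o,v=ray(d,uv);P=np.eye(3)-np.outer(v,v);A+=P;b+=P@o;L.append((o,v))
    X=np.linalg.solve(A,b);return X,[np.linalg.norm(np.cross(X-o,v)) for o,v in L]
def blobs(d,lo,hi,roi=None,amin=4):
    """centroids of HSV blobs; roi=(u0,v0,u1,v1)"""
    m=cv2.inRange(cv2.cvtColor(d['image'],cv2.COLOR_RGB2HSV),np.array(lo),np.array(hi))
    if roi: k=np.zeros_like(m);k[roi[1]:roi[3],roi[0]:roi[2]]=1;m=m*k
    n,l,s,c=cv2.connectedComponentsWithStats(m)
    return sorted([(int(s[i,4]),np.round(c[i],1)) for i in range(1,n) if s[i,4]>=amin],key=lambda t:-t[0])
E
python3 - <<'E'
from h import *
t=shot('top');s=shot('side')
def show(lab,lo,hi,rt,rs):
    a=blobs(t,lo,hi,rt)[:3];b=blobs(s,lo,hi,rs)[:3];print(lab,a,b)
    if a and b: 
        X,e=tri([(t,a[0][1]),(s,b[0][1])]);print('   ',np.round(X,4),np.round(e,4))
show('blue',[100,100,60],[125,255,255],(282,172,305,202),(254,212,275,240))
show('green',[45,100,60],[80,255,255],(190,140,250,170),(255,150,300,200))
show('red',[0,150,90],[5,255,255],(225,140,250,170),(255,150,300,200))
show('orange',[5,150,140],[20,255,255],(315,180,340,205),(255,240,280,265))
print('rack', [np.round(onz(t,p,.06),3)[:2] for p in [(281,169),(343,182),(336,214),(275,200)]])
print('blue top', onz(t,(294,186),.1),'orange',onz(t,(327,193),.1),'spindle',onz(t,(215,180),.155))
print('grinder front/back', [np.round(onz(t,p,.05),3)[:2] for p in [(191,220),(247,220)]])
im=t['image'];cs=[(215,180,16),(309,187,38)]
a=cv2.resize(im[150:230,175:255],(400,400),interpolation=2);b=cv2.resize(im[147:227,270:350],(400,400),interpolation=2)
cv2.imwrite('pics/b.png',np.hstack([a,b])[:,:,::-1])
E
```

```text
blue [(25, array([295. , 184.6]))] [(18, array([264.2, 225.9])), (16, array([264. , 220.5]))]
    [ 0.5495 -0.1364  0.0789] [0.0023 0.0023]
green [(64, array([201.5, 149.5]))] [(33, array([273.8, 162.4]))]
    [0.6683 0.1439 0.0783] [0.0003 0.0003]
red [(63, array([234.3, 149.7]))] [(38, array([281.2, 180.5]))]
    [0.6644 0.0435 0.0788] [0. 0.]
orange [(29, array([319.3, 202. ])), (19, array([328.4, 191.8])), (4, array([332. , 196.2]))] [(184, array([261. , 247.7])), (86, array([277.1, 252.1])), (69, array([267.5, 261.7]))]
    [ 0.507  -0.2088  0.0712] [0.0084 0.0084]
rack [array([ 0.605, -0.098]), array([ 0.56 , -0.286]), array([ 0.462, -0.259]), array([ 0.51 , -0.076])]
blue top [ 0.54385859 -0.13132716  0.1       ] orange [ 0.52057901 -0.22750768  0.1       ] spindle [0.55643098 0.09474469 0.155     ]
grinder front/back [array([0.456, 0.179]), array([0.452, 0.01 ])]
```

View pics/b.png

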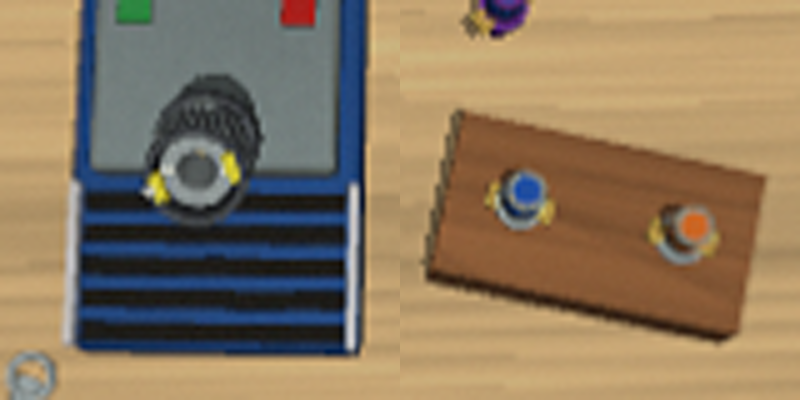

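The crop confirms that the drum in the left rack hole has a blue dot and blue band. The right one is orange, and the purple ones stand on the bench. Next I plan a close look along the spindle.

```bash
cat >> h.py <<'E'
from scipy.spatial.transform import Rotation as Ro
def spindle(yaw):
    c,s=np.cos(yaw),np.sin(yaw); y=np.array([-s,c,0]); f=np.array([-c,-s,0])
    a=.5*f+np.sqrt(.75)*np.array([0,0,1]); return a,y
def plan(P,R,label=''):
    s=env.observe();T=np.array(s['tool_rot']);d=T.T@(np.array(P)-s['position'])*100
    r=Ro.from_matrix(T.T@R).as_rotvec();print(label,'shift',np.round(d,2),'rot',np.round(r,3),'q',np.round(s['q'],0),'F',np.round(s['ft_force'],1),'w',round(s['grip_width'],4),'t',round(s['time_s'],2))
def toolR(x,ydir):
    x=x/np.linalg.norm(x);y=ydir-x*(ydir@x);y/=np.linalg.norm(y);return np.c_[x,y,np.cross(x,y)]
E
python3 - <<'E'
from h import *
t=shot('top');w=shot('wrist');s=env.observe();T=np.array(s['tool_rot'])
C=-np.array(w['R']).T@w['t'];print('cam in tool',T.T@(C-s['position']),'axis',T.T@np.array(w['R'])[2])
S=onz(t,(214.4,184.4),.157);a,y=spindle(np.radians(-1.8));print('seat',S,a)
for sg in (1,-1):
    R=toolR(-a,sg*y); plan(S+.15*a,R,str(sg))
E
```

```text
cam in tool [-0.13181389 -0.00037191 -0.07213213] axis [9.59196568e-01 1.09218595e-04 2.82740042e-01]
seat [0.54353512 0.09626751 0.157     ] [-0.49975328  0.01570538  0.8660254 ]
1 shift [ -4.47 -25.7   37.88] rot [-0.41  -0.516  0.11 ] q [ 52.  22.  74.   0.  84. -12.] F [ 0.8 -0.8  0.5] w 0.0853 t 0.35
-1 shift [ -4.47 -25.7   37.88] rot [2.639 0.151 0.707] q [ 52.  22.  74.   0.  84. -12.] F [ 0.8 -0.8  0.5] w 0.0853 t 0.35
```

>>> carry_out([
  [[-0.4, -2.3, 3.4, 0, 0, 0, 8.5], [-0.8, -4.6, 6.8, 0, 0, 0, 8.5], [-1.2, -6.9, 10.2, 0, 0, 0, 8.5], [-1.6, -9.2, 13.6, 0, 0, 0, 8.5], [-2, -11.5, 17, 0, 0, 0, 8.5]],
])

```text
time_s: 0.77
position: [0.3429, 0.3158, 0.2626]
tool_rot: [[0.0, 0.435, 0.9], [0.0, 0.9, -0.435], [-1.0, 0.0, 0.0]]
ft_force: [0.4, 1.4, 0.1]
grip_width: 0.0849
```

>>> carry_out([
  [[-0.4, -2.3, 3.4, 0, 0, 0, 8.5], [-0.8, -4.6, 6.8, 0, 0, 0, 8.5], [-1.2, -6.9, 10.2, 0, 0, 0, 8.5], [-1.6, -9.2, 13.6, 0, 0, 0, 8.5], [-2, -11.5, 17, 0, 0, 0, 8.5]],
])

```text
time_s: 1.18
position: [0.446, 0.1379, 0.2827]
tool_rot: [[0.0, 0.436, 0.9], [0.0, 0.9, -0.436], [-1.0, 0.0, 0.0]]
ft_force: [1.5, 1.1, -0.2]
grip_width: 0.0854
```

>>> carry_out([
  [[-0.5, -2.7, 3.9, -0.074, -0.093, 0.02, 8.5], [-0.5, -2.7, 3.9, -0.15, -0.19, 0.04, 8.5], [-0.5, -2.7, 3.9, -0.22, -0.28, 0.06, 8.5], [-0.5, -2.7, 3.9, -0.3, -0.37, 0.08, 8.5], [-0.5, -2.7, 3.9, -0.37, -0.46, 0.1, 8.5]],
])

```text
time_s: 1.6
position: [0.4688, 0.0984, 0.2878]
tool_rot: [[0.455, 0.068, 0.888], [-0.022, 0.998, -0.065], [-0.89, 0.01, 0.456]]
ft_force: [0.7, -0.7, 0.2]
grip_width: 0.0851
```

Run:
```python
from h import *
a,y=spindle(np.radians(-1.8));plan(np.array([.5435,.0963,.157])+.15*a,toolR(-a,y))
w=shot('wrist','c');print(env.observe()['position'])
for n,lo,hi in [('yel',[22,120,100],[35,255,255]),('grn',[45,120,60],[80,255,255]),('red',[0,150,90],[5,255,255])]: print(n,blobs(w,lo,hi)[:5])
```

```text
shift [ 0.07  0.02 -0.06] rot [-0.037 -0.05   0.009] q [ -2.   2.  97.  -0.  53. -88.] F [ 0.7 -0.7  0.2] w 0.0851 t 1.6
[0.46673201 0.09874989 0.28656484]
yel [(918, array([ 63.6, 258.6])), (153, array([232.8, 198.4])), (113, array([277.3, 183.4]))]
grn [(17269, array([247.5, 286.8])), (3324, array([465.9, 282.7])), (1015, array([ 36.4, 294.5])), (584, array([426.4, 373.1])), (581, array([ 79.9, 373.6]))]
red [(210, array([220.8, 215.9]))]
```

View pics/c.png

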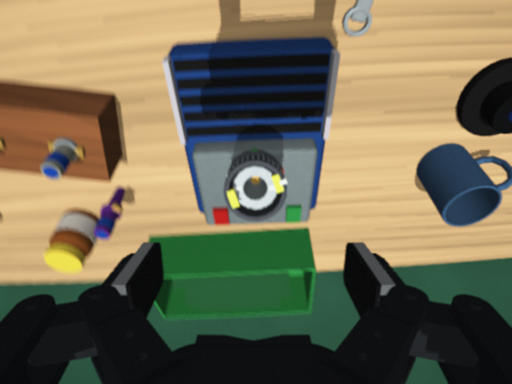

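The wrist view looks down the spindle. The yellow tabs are at (233,198) and (277,183), so the collar axis is near (255,191). The hump's red patch is at (221,216) and its green one at (293,214). Next I refine the seat position and the yaw.

Run:
```python
from h import *
w=shot('wrist');t=shot('top')
y=blobs(w,[22,120,100],[35,255,255],(200,150,310,230));print(y)
m=(y[0][1]+y[1][1])/2
print('wrist only',onz(w,m,.166))
print('tri w+t0',tri([(w,m),(t,(213.8,185.4))]))
g=blobs(w,[45,120,60],[80,255,255],(280,200,305,225));r=blobs(w,[0,150,90],[5,255,255],(200,200,240,230));print(g,r)
G,Rr=onz(w,g[0][1],.0775),onz(w,r[0][1],.0775);print(G,Rr,'yaw',np.degrees(np.arctan2(-(G-Rr)[0],(G-Rr)[1])))
A,B=onz(w,(172,45),.05),onz(w,(331,40),.05);print(A,B,'yaw',np.degrees(np.arctan2(-(B-A)[0],(B-A)[1])), np.linalg.norm(A-B))
print('tabs',[onz(w,b[1],.166) for b in y])
im=w['image'];cv2.imwrite('pics/d.png',cv2.resize(im[140:240,190:320],(780,600),interpolation=2)[:,:,::-1])
```

```text
[(153, array([231.9, 199.1])), (109, array([276.8, 184.5]))]
wrist only [0.53964306 0.09621414 0.166     ]
tri w+t0 (array([0.53879424, 0.09657076, 0.16699156]), [np.float64(0.000322543498667372), np.float64(0.00032254349866735665)])
[(234, array([291.7, 212.9]))] [(232, array([219.4, 214.7]))]
[0.6694815  0.14171028 0.0775    ] [0.66563048 0.04064406 0.0775    ] yaw -2.182136298454641
[0.44294185 0.02160787 0.05      ] [0.44875414 0.1793036  0.05      ] yaw -2.1108294236534593 0.1578028041590013
tabs [array([0.54751351, 0.07482103, 0.166     ]), array([0.53210338, 0.11671337, 0.166     ])]
```

View pics/d.png

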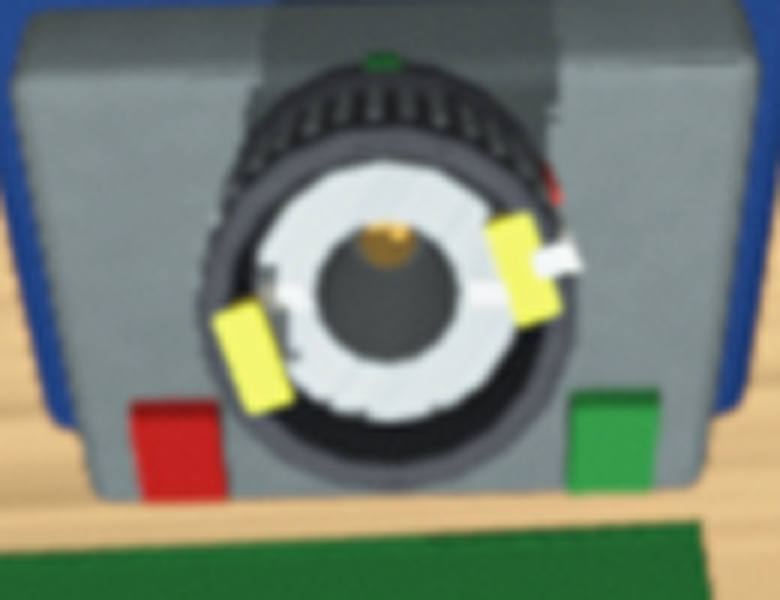

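The crop is clear. The stripe sits by the flange's red mark (right), the green mark is at the top (counter-clockwise from it), and the white ear marks lie level left and right. Next I roll the jaws about 75° clockwise for the start of the turn.

Run:
```python
from h import *
w=shot('wrist');S2=onz(w,(254.7,188.7),.155);a,y=spindle(np.radians(-2.1))
S1=np.array([.5388,.0966,.167])-.0125*a;print(S1,S2)
S=np.array([(S1+S2)[0]/2,(S1+S2)[1]/2,.155]);print(S)
R=toolR(-a,y)@Ro.from_rotvec([1.31,0,0]).as_matrix()
plan(S+.12*a,R)
```

```text
[0.5450458  0.09637098 0.15617468] [0.54617139 0.09575716 0.155     ]
[0.54560859 0.09606407 0.155     ]
 shift [3.33 0.06 0.21] rot [ 1.271 -0.044  0.043] q [ -2.   3.  97.  -0.  54. -88.] F [-0.5 -0.  -0.1] w 0.0848 t 1.8
```

>>> carry_out([
  [[1, 0, 0.1, 0.12, -0.004, 0.004, 8.5], [2, 0, 0.2, 0.24, -0.008, 0.008, 8.5], [3.3, 0.1, 0.2, 0.36, -0.012, 0.012, 8.5], [3.3, 0.1, 0.2, 0.48, -0.016, 0.016, 8.5], [3.3, 0.1, 0.2, 0.6, -0.021, 0.021, 8.5]],
])

```text
time_s: 2.22
position: [0.4865, 0.0987, 0.2582]
tool_rot: [[0.472, 0.556, 0.685], [-0.01, 0.78, -0.626], [-0.882, 0.288, 0.373]]
ft_force: [-0.8, 0.9, 0.9]
grip_width: 0.085
```

>>> carry_out([
  [[0, 0, 0, 0.12, -0.004, 0.004, 8.5], [0, 0, 0, 0.24, -0.008, 0.008, 8.5], [0, 0, 0, 0.36, -0.012, 0.012, 8.5], [0, 0, 0, 0.48, -0.016, 0.016, 8.5], [0, 0, 0, 0.6, -0.021, 0.021, 8.5]],
])

```text
time_s: 2.63
position: [0.4865, 0.0987, 0.2589]
tool_rot: [[0.498, 0.832, 0.245], [-0.015, 0.291, -0.957], [-0.867, 0.473, 0.158]]
ft_force: [0.0, -0.2, 0.1]
grip_width: 0.085
```

>>> carry_out([
  [[0, 0, 0, 0.07, 0, 0, 8.5], [0, 0, 0, 0.07, 0, 0, 8.5], [0, 0, 0, 0.07, 0, 0, 8.5]],
])

```text
time_s: 2.88
position: [0.4862, 0.0988, 0.2589]
tool_rot: [[0.499, 0.845, 0.194], [-0.015, 0.232, -0.973], [-0.867, 0.482, 0.129]]
ft_force: [-0.7, 1.1, -0.5]
grip_width: 0.0851
```

```bash
cat >> h.py <<'E'
S=np.array([.5456,.0961,.155]);a,yv=spindle(np.radians(-2.1))
def RR(roll): return toolR(-a,yv)@Ro.from_rotvec([roll,0,0]).as_matrix()
def at(roll):
    s=env.observe();T=np.array(s['tool_rot']);d=np.array(s['position'])-S
    print('out mm',1000*d@a,'lateral x,y',1000*d@np.cross(yv,a),1000*d@yv)
E
python3 - <<'E'
from h import *
at(0);plan(S-.008*a,RR(1.31))
w=shot('wrist','e');y=blobs(w,[22,120,100],[35,255,255]);print(y[:4])
print([proj(w,S+r) for r in (0*a,.0135*a,.018*yv,-.018*yv)])
cv2.imwrite('pics/e.png',w['image'][:,:,::-1])
E
```

```text
out mm 119.67244971839783 lateral x,y 0.4789817356433459 0.4837658948494973
 shift [12.77 -0.05  0.08] rot [ 0.005 -0.003  0.001] q [ -2.   5. 100.   0.  45. -16.] F [-0.7  1.1 -0.5] w 0.0851 t 2.88
[(211, array([254.1, 217.6])), (173, array([252.2, 166.9]))]
[array([252.64037246, 188.31111686]), array([252.60926313, 192.95539025]), array([258.37114751, 167.9775988 ]), array([247.11811559, 207.90671742])]
```

View pics/e.png

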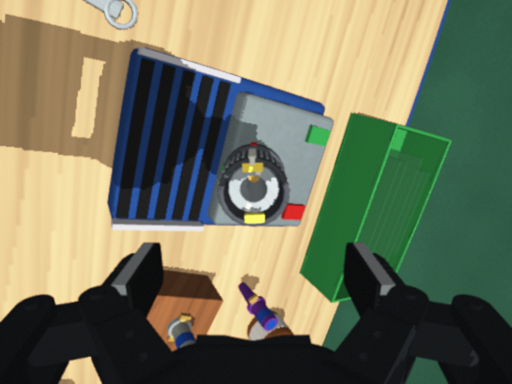

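The predicted collar centre (252.6,192.6) matches the tab midpoint (253.2,192.3), so the seat estimate holds. Next I approach along the spindle and grip.

>>> carry_out([
  [[3, 0, 0, 0, 0, 0, 8.5], [6, 0, 0, 0, 0, 0, 8.5], [9, 0, 0, 0, 0, 0, 8.5], [11.5, 0, 0.1, 0, 0, 0, 8.5], [12.8, 0, 0.1, 0, 0, 0, 8.5]],
])

```text
time_s: 3.35
position: [0.5504, 0.0956, 0.1452]
tool_rot: [[0.496, 0.846, 0.194], [-0.015, 0.232, -0.973], [-0.868, 0.48, 0.128]]
ft_force: [0.5, 0.3, 0.0]
grip_width: 0.0849
```

>>> carry_out([
  [[0, 0, 0, 0, 0, 0, 8.5], [0, 0, 0, 0, 0, 0, 5], [0, 0, 0, 0, 0, 0, 5], [0, 0, 0, 0, 0, 0, 5], [0, 0, 0, 0, 0, 0, 5]],
], grip_force=60)

```text
time_s: 3.77
position: [0.5496, 0.0959, 0.1497]
tool_rot: [[0.502, 0.843, 0.193], [-0.015, 0.231, -0.973], [-0.865, 0.485, 0.129]]
ft_force: [-2.8, 0.3, 4.6]
grip_width: 0.0571
```

Run:
```python
from h import *
at(0);plan(S-.008*a,RR(1.31))
```

```text
out mm -6.549890994526061 lateral x,y 0.8073582189615397 -0.00898985713165675
 shift [ 0.14 -0.08 -0.02] rot [ 0.004 -0.003 -0.003] q [ -2.  19. 103.   1.  28. -16.] F [-2.8  0.3  4.6] w 0.0571 t 3.77
```

>>> carry_out([
  [[-0.4, 0, 0, 0, 0, 0, 5], [-0.8, 0, 0, 0, 0, 0, 5], [-1.2, 0, 0, 0, 0, 0, 5], [-1.4, 0, 0, 0, 0, 0, 5], [-1.4, 0, 0, 0, 0, 0, 5]],
])

```text
time_s: 4.18
position: [0.543, 0.0961, 0.161]
tool_rot: [[0.501, 0.844, 0.192], [-0.015, 0.231, -0.973], [-0.865, 0.485, 0.128]]
ft_force: [9.0, 1.4, -8.6]
grip_width: 0.0567
```

Run:
```python
from h import *
at(0);plan(S+.006*a,RR(0))
w=shot('wrist');cv2.imwrite('pics/f.png',cv2.resize(w['image'][120:320,120:390],(800,593))[:,:,::-1])
print([proj(w,S+r) for r in (0*a,.0135*a,.0265*a)],blobs(w,[22,120,100],[35,255,255])[:3])
```

```text
out mm 6.518124755583554 lateral x,y 0.7253608193477877 -0.055739477862564876
 shift [ 0.05 -0.07 -0.02] rot [-1.306e+00 -1.000e-03 -4.000e-03] q [ -2.  18. 103.   1.  29. -16.] F [ 9.   1.4 -8.6] w 0.0567 t 4.18
[array([251.9506407 , 250.31261657]), array([251.92109297, 264.18716354]), array([251.8874588, 280.130451 ])] [(837, array([255. , 319.2])), (646, array([250.9, 233.1]))]
```

The collar followed the 13 mm pull: the force is about 12 N inwards and the tab midpoint row fits a lift of about 12 mm. Next I turn it counter-clockwise.

>>> carry_out([
  [[0, 0, 0, -0.12, 0, 0, 5], [0, 0, 0, -0.24, 0, 0, 5], [0, 0, 0, -0.36, 0, 0, 5], [0, 0, 0, -0.48, 0, 0, 5], [0, 0, 0, -0.6, 0, 0, 5]],
])

```text
time_s: 4.65
position: [0.5432, 0.0961, 0.1607]
tool_rot: [[0.501, 0.584, 0.639], [-0.015, 0.744, -0.668], [-0.865, 0.325, 0.381]]
ft_force: [8.7, 2.0, -8.6]
grip_width: 0.057
```

>>> carry_out([
  [[0, 0, 0, -0.12, 0, 0, 5], [0, 0, 0, -0.24, 0, 0, 5], [0, 0, 0, -0.36, 0, 0, 5], [0, 0, 0, -0.48, 0, 0, 5], [0, 0, 0, -0.6, 0, 0, 5]],
])

```text
time_s: 5.07
position: [0.5432, 0.0961, 0.1607]
tool_rot: [[0.501, 0.122, 0.857], [-0.015, 0.991, -0.132], [-0.865, 0.053, 0.498]]
ft_force: [8.1, 1.4, -8.1]
grip_width: 0.057
```

>>> carry_out([
  [[0, 0, 0, -0.06, 0, 0, 5], [0, 0, 0, -0.12, 0, 0, 5], [0, 0, 0, -0.12, 0, 0, 5], [0, 0, 0, -0.12, 0, 0, 5]],
])

```text
time_s: 5.4
position: [0.5432, 0.0961, 0.1606]
tool_rot: [[0.501, 0.026, 0.865], [-0.014, 1.0, -0.022], [-0.866, -0.002, 0.501]]
ft_force: [8.3, 1.6, -8.6]
grip_width: 0.0568
```

Run:
```python
from h import *
at(0);plan(S-.008*a,RR(0));print(env.observe()['wrist_torque']@a)
w=shot('wrist');y=blobs(w,[22,120,100],[35,255,255]);print(y[:3])
for l in (.0,.012):
  print([proj(w,S+(.0125+l)*a+.021*(np.cos(h)*yv+np.sin(h)*np.cross(a,yv))).round(1) for h in (1.31+.35,1.31+.35+np.pi)])
```

```text
out mm 6.091023160202612 lateral x,y 0.703998763246041 -0.06947316876987072
 shift [ 1.41  0.   -0.07] rot [ 0.01   0.001 -0.004] q [ -2.  18. 103.   1.  29. -92.] F [ 8.3  1.6 -8.6] w 0.0568 t 5.4
-1.206922168675076
[(836, array([253.9, 319.3])), (634, array([252.5, 233.5])), (353, array([  6.2, 291.8]))]
[array([250.1, 220.2]), array([257.4, 302.4])]
[array([250. , 231.7]), array([257.9, 319.4])]
```

>>> carry_out([
  [[0.4, 0, 0, 0.01, 0, 0, 5], [0.8, 0, 0, 0.01, 0, 0, 5], [1.2, 0, 0, 0.01, 0, 0, 5], [1.2, 0, 0, 0.01, 0, 0, 8.5], [1.2, 0, 0, 0.01, 0, 0, 8.5]],
])

```text
time_s: 5.87
position: [0.5485, 0.0959, 0.1502]
tool_rot: [[0.5, 0.031, 0.866], [-0.015, 1.0, -0.027], [-0.866, 0.0, 0.5]]
ft_force: [-0.3, 0.2, 0.2]
grip_width: 0.0791
```

>>> carry_out([
  [[0, 0, 0, 0, 0, 0, 8.5], [0, 0, 0, 0, 0, 0, 8.5], [-3, 0, 0, 0, 0, 0, 8.5], [-7, 0, 0, 0, 0, 0, 8.5], [-11, 0, 0, 0, 0, 0, 8.5]],
])

```text
time_s: 6.28
position: [0.4925, 0.0975, 0.2457]
tool_rot: [[0.498, 0.032, 0.867], [-0.015, 0.999, -0.028], [-0.867, 0.001, 0.498]]
ft_force: [0.6, -0.2, 0.4]
grip_width: 0.0849
```

Run:
```python
from h import *
at(0);w=shot('wrist');t=shot('top')
y=blobs(w,[22,120,100],[35,255,255],(190,120,320,260));print(y[:3]);m=(y[0][1]+y[1][1])/2
print(m,[proj(w,S+r*a).round(1) for r in (.0125,.0225)])
u,v=proj(w,S).astype(int);A=cv2.resize(w['image'][v-50:v+50,u-50:u+50],(500,500),interpolation=2)
cv2.imwrite('pics/g.png',A[:,:,::-1])
B=onz(t,(294.8,187.2),.106);R=toolR(np.array([0,0,-1.]),np.array([0,1.,0]))
plan(B+[0,0,.14],R,'to blue');print(B)
```

```text
out mm 105.10771405975109 lateral x,y -0.6906492163003201 -0.5408027939710855
[(251, array([252.7, 227.3])), (141, array([253.9, 172.8]))]
[253.3  200.05] [array([253.7, 198.9]), array([253.8, 203.1])]
to blue shift [  3.1  -22.93   4.33] rot [-0.03   0.533  0.008] q [ -2.   6. 101.   1.  42. -91.] F [0.8 0.3 0.6] w 0.0851 t 6.38
[ 0.5391618  -0.13292231  0.106     ]
```

View pics/g.png

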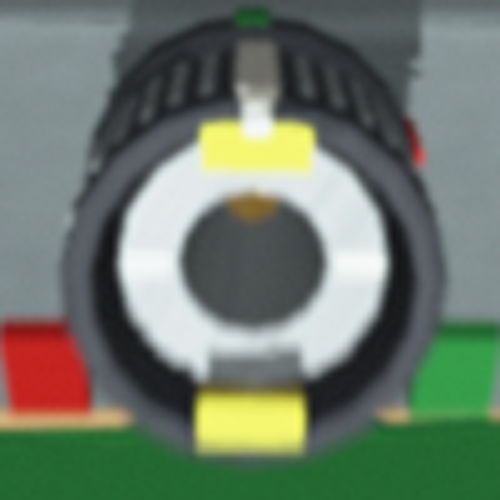

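The collar is open: the stripe sits at the green mark, the tabs stand square to the white marks, and it is back down. Next I go to the blue drum.

>>> carry_out([
  [[-1, -4, 0, 0, 0.1, 0, 8.5], [-1, -8, 1, 0, 0.2, 0, 8.5], [0.5, -11.5, 2, 0, 0.3, 0, 8.5], [2, -15, 3, 0, 0.41, 0, 8.5], [3.1, -18.5, 4.3, 0, 0.53, 0.01, 8.5]],
])

```text
time_s: 6.8
position: [0.5403, -0.0909, 0.2391]
tool_rot: [[-0.012, 0.03, 0.999], [0.011, 0.999, -0.03], [-1.0, 0.011, -0.012]]
ft_force: [1.1, 0.3, 0.8]
grip_width: 0.085
```

>>> carry_out([
  [[0, -3, 0, 0, 0, 0, 8.5], [0, -4.4, 0, 0, 0, 0, 8.5], [0, -4.4, 0, 0, 0, 0, 8.5]],
])

```text
time_s: 7.05
position: [0.5392, -0.1356, 0.2378]
tool_rot: [[-0.008, 0.032, 0.999], [0.011, 0.999, -0.032], [-1.0, 0.01, -0.008]]
ft_force: [0.5, 0.1, -0.4]
grip_width: 0.0851
```

Run:
```python
from h import *
w=shot('wrist');B=np.array([.5392,-.1329,.106]);print(env.observe()['position'],np.round(env.observe()['tool_rot'],3).tolist())
u,v=proj(w,B).astype(int);print(u,v,'blue',blobs(w,[100,120,60],[125,255,255],(u-60,v-60,u+60,v+60))[:3],'brass',blobs(w,[18,70,90],[35,255,255],(u-60,v-60,u+60,v+60))[:6])
x0,y0=max(u-65,0),max(v-50,0);print(x0,y0);cv2.imwrite('pics/i.png',cv2.resize(w['image'][y0:y0+100,x0:x0+130],(780,600),interpolation=2)[:,:,::-1])
```

```text
[ 0.53887574 -0.13366763  0.23846886] [[-0.007, 0.031, 0.999], [0.011, 0.999, -0.031], [-1.0, 0.011, -0.007]]
254 185 blue [(261, array([252.5, 194. ])), (73, array([251.9, 178.6]))] brass [(469, array([203. , 233.1])), (183, array([277.2, 127.5])), (139, array([236.7, 177.6])), (84, array([268.9, 185.6])), (35, array([254.5, 238.8])), (32, array([230.5, 235.9]))]
189 135
```

View pics/i.png

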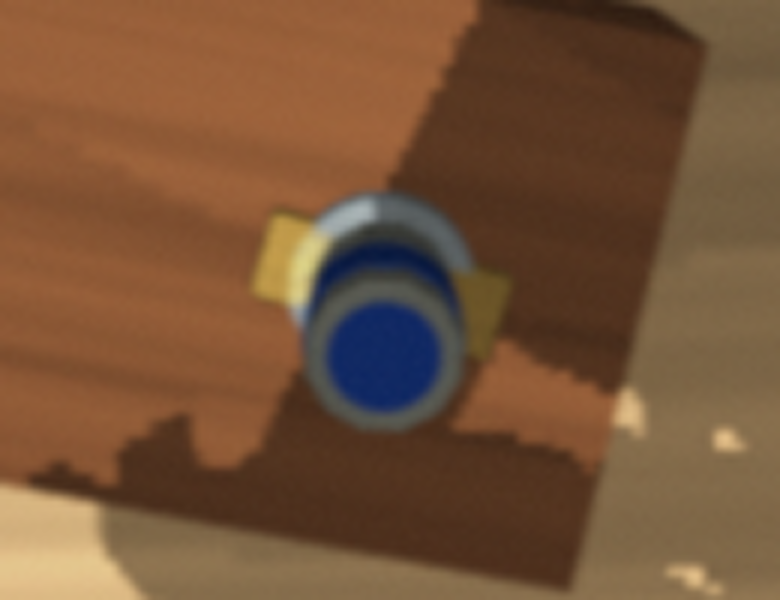

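The picture shows the blue-dotted drum. Its top centre is at about pixel (253,194), and the outer ends of the ears are at about (234,177) and (272,188).

Run:
```python
from h import *
w=shot('wrist');f=lambda x,y:(189+x/6,135+y/6)
T=onz(w,f(384,355),.106);L,R=onz(w,f(268,252),.066),onz(w,f(498.5,316.5),.066)
e=L-R;print(T,(L+R)/2,np.linalg.norm(e),'ear yaw of y',np.degrees(np.arctan2(-e[0],e[1])))
L2,R2=[(onz(w,f(*p),.066)-onz(w,f(*q),.066)) for p,q in [((283,212),(253,292)),((512,275),(485,358))]];print([np.degrees(np.arctan2(v[1],v[0])) for v in (L2,R2)],np.linalg.norm(L2))
t=shot('top');b=blobs(t,[100,120,60],[125,255,255],(282,172,305,202));print(b)
```

```text
[ 0.5472269 -0.1326123  0.106    ] [ 0.54690142 -0.13215414  0.066     ] 0.040298134684932575 ear yaw of y 161.89155669486357
[np.float64(157.2742313893509), np.float64(161.61611807750816)] 0.01467551984121689
[(13, array([295.3, 183.5]))]
```

```bash
cat >> h.py <<'E'
D=np.array([.547,-.1324,.06]);ye=np.radians(-18.3)
RD=toolR(np.array([0,0,-1.]),np.array([-np.sin(ye),np.cos(ye),0]))
E
python3 - <<'E'
from h import *
plan(D+[0,0,.031],RD)
E
```

```text
shift [14.83 -0.19  0.92] rot [ 0.291 -0.008 -0.01 ] q [ -26.   23.   74.    0.   84. -115.] F [ 0.  -0.2  0.6] w 0.0852 t 7.2
```

>>> carry_out([
  [[2, -0.1, 0.4, 0.1, 0, 0, 7], [4, -0.2, 0.9, 0.2, -0.004, -0.005, 7], [6, -0.2, 0.9, 0.29, -0.008, -0.01, 7], [8, -0.2, 0.9, 0.29, -0.008, -0.01, 7], [8, -0.2, 0.9, 0.29, -0.008, -0.01, 7]],
])

```text
time_s: 7.62
position: [0.5459, -0.132, 0.1563]
tool_rot: [[-0.005, 0.312, 0.95], [0.002, 0.95, -0.312], [-1.0, 0.0, -0.006]]
ft_force: [0.6, -0.6, -1.1]
grip_width: 0.0701
```

Run:
```python
from h import *
plan(D+[0,0,.031],RD);w=shot('wrist')
print('dot pred',proj(w,D+[0,0,.046]),blobs(w,[100,120,60],[125,255,255],(190,150,320,330))[:3])
```

```text
shift [ 6.53 -0.01  0.15] rot [ 0.002 -0.006 -0.   ] q [-26.  27.  80.  -0.  73. -97.] F [ 0.6 -0.6 -1.1] w 0.0701 t 7.62
dot pred [253.33072564 220.76293302] [(521, array([248.6, 222.6])), (210, array([249.5, 200. ])), (63, array([301.6, 327.8]))]
```

Run:
```python
from h import *
for i in range(2):
    w=shot('wrist');b=blobs(w,[100,120,60],[125,255,255],(190,150,320,330))[0][1];T=onz(w,b,.106);print(b,T,'world; tool delta',(RD.T@(T-env.observe()['position']))*100)
```

```text
[249.2 219.7] [ 0.54731578 -0.13562634  0.106     ] world; tool delta [ 5.39063337 -0.23265567  0.04836918]
[249.8 217.1] [ 0.54720113 -0.13559864  0.106     ] world; tool delta [ 5.45956893 -0.20509536 -0.01702785]
```

>>> carry_out([
  [[2, -0.2, 0.1, 0, 0, 0, 7], [4, -0.2, 0.1, 0, 0, 0, 7], [5.5, -0.2, 0.1, 0, -0.005, 0, 7], [6.5, -0.2, 0.1, 0, -0.005, 0, 7], [6.5, -0.2, 0.1, 0, -0.005, 0, 7]],
])

```text
time_s: 8.18
position: [0.5477, -0.1364, 0.0935]
tool_rot: [[0.003, 0.313, 0.95], [-0.002, 0.95, -0.313], [-1.0, -0.001, 0.004]]
ft_force: [-0.6, 0.2, -0.7]
grip_width: 0.07
```

>>> carry_out([
  [[0, 0, 0, 0, 0, 0, 1], [0, 0, 0, 0, 0, 0, 1], [0, 0, 0, 0, 0, 0, 1], [0, 0, 0, 0, 0, 0, 1], [0, 0, 0, 0, 0, 0, 1]],
], grip_force=50)

```text
time_s: 8.6
position: [0.5484, -0.1368, 0.0951]
tool_rot: [[0.006, 0.314, 0.949], [-0.003, 0.949, -0.314], [-1.0, -0.001, 0.007]]
ft_force: [-1.1, 1.4, 6.3]
grip_width: 0.022
```

>>> carry_out([
  [[0, 0, 0, 0, 0, 0, 1], [0, 0, 0, 0, 0, 0, 1], [0, 0, 0, 0, 0, 0, 1]],
])

```text
time_s: 8.85
position: [0.5484, -0.1368, 0.0951]
tool_rot: [[0.006, 0.314, 0.949], [-0.003, 0.949, -0.314], [-1.0, -0.001, 0.007]]
ft_force: [-0.0, 2.2, 6.0]
grip_width: 0.0222
```

Run:
```python
from h import *
plan(D+[0,0,.031],RD);print(env.observe()['position'],env.observe()['wrist_torque'])
```

```text
shift [ 0.41  0.38 -0.28] rot [0.    0.007 0.001] q [-26.  32.  84.   0.  64. -98.] F [-0.   2.2  6. ] w 0.0222 t 8.85
[ 0.54843111 -0.13683864  0.09510745] [0.13171406 0.1151108  0.02388384]
```

>>> carry_out([
  [[-1, 0, 0, 0, 0, 0, 1], [-3, 0, 0, 0, 0, 0, 1], [-6, 0, 0, 0, 0, 0, 1], [-9, 0, 0, 0, 0, 0, 1], [-12, 0, 0, 0, 0, 0, 1]],
])

```text
time_s: 9.27
position: [0.547, -0.1363, 0.2158]
tool_rot: [[0.004, 0.314, 0.949], [-0.002, 0.949, -0.314], [-1.0, -0.001, 0.004]]
ft_force: [0.3, 0.0, -2.0]
grip_width: 0.0225
```

Run:
```python
from h import *
s=env.observe();print(s['position'],s['grip_width'],s['ft_force'])
w=shot('wrist');T=np.array(s['tool_rot']);P=np.array(s['position'])
q=lambda x,y,z:proj(w,P+T@np.array([x,y,z])).round(1)
print('origin',q(.035,0,0),'ears top',q(.029,.021,0),q(.029,-.021,0),'top',q(-.011,0,0),'shank',q(.083,0,0))
u,v=q(.035,0,0).astype(int);x0,y0=u-80,min(v-60,264);print(x0,y0)
cv2.imwrite('pics/j.png',cv2.resize(w['image'][y0:y0+120,x0:x0+160],(800,600),interpolation=2)[:,:,::-1])
```

```text
[ 0.54695411 -0.13626828  0.21578769] 0.022457743061636355 [ 2.71947758e-01  1.92700465e-03 -2.03109786e+00]
origin [253.5 228.4] ears top [291.1 232.7] [216.  232.7] top [253.7 270.3] shank [253.4 202. ]
173 168
```

View pics/j.png

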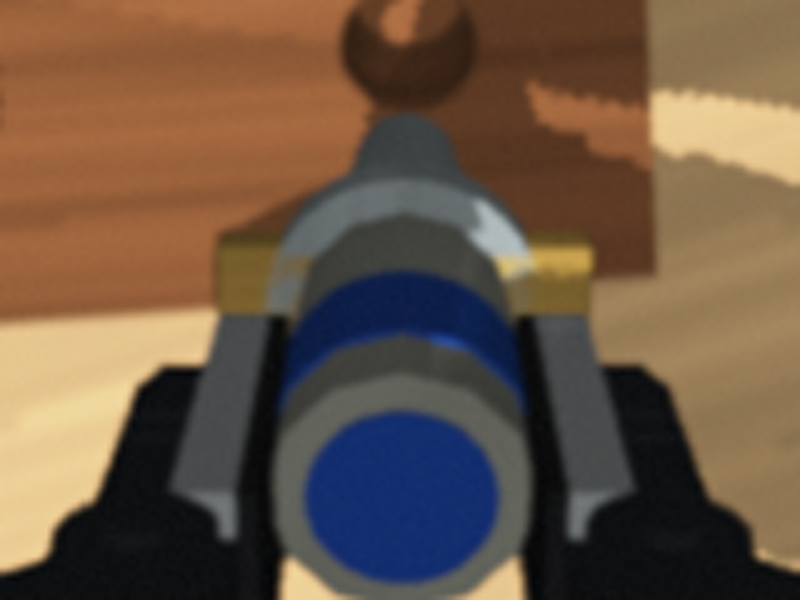

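The drum hangs straight, and the ears are level with the jaws (edges at the same rows, within about half a degree). Next I solve for the grip offset and plan the insertion.

Run:
```python
from h import *
from scipy.optimize import least_squares
s=env.observe();w=shot('wrist');T=np.array(s['tool_rot']);P=np.array(s['position'])
q=lambda x,y,z:proj(w,P+T@np.array([x,y,z]))
def res(p):
    o,y,z=p  # drum origin at tool x=o
    return np.r_[q(o-.046,y,z)-[253.4,267.4], q(o-.006,y-.021,z+.0075)-[216.6,214.4],q(o-.006,y+.021,z+.0075)-[291,214.4], (q(o-.046,y+.012,z)-q(o-.046,y-.012,z))[0]-52]
r=least_squares(res,[.035,0,0],x_scale=.01);print(r.x*1000,r.fun.round(1))
plan(S+(.035+.075)*a,RR(0),'pre-insert')
```

```text
[ 3.16987716e+01  2.60828109e-02 -1.23928580e+01] [  0.4 -19.1  -1.6  12.6   1.1  12.5   5.7]
pre-insert shift [ -3.31  20.5  -12.86] rot [-0.275 -0.506  0.078] q [-26.  24.  75.  -0.  80. -98.] F [-0.4  0.3 -1.2] w 0.0222 t 9.37
```

Run:
```python
from h import *
from scipy.optimize import least_squares
s=env.observe();w=shot('wrist');T=np.array(s['tool_rot']);P=np.array(s['position'])
q=lambda x,y,z:proj(w,P+T@np.array([x,y,z]))
def res(p):
    o,y,z=p
    return np.r_[q(o-.046,y,z)-[253.4,267.4], q(o-.006,y-.021,z-.0075)-[216.6,214.4],q(o-.006,y+.021,z-.0075)-[291,214.4], (q(o-.046,y+.012,z)-q(o-.046,y-.012,z))[0]-52]
r=least_squares(res,[.035,0,0],x_scale=.01);print(r.x*1000,r.fun.round(1))
```

```text
[ 3.73919660e+01  3.33061471e-02 -1.45820520e+00] [ 0.4 -2.8 -0.6  1.8  0.2  1.7  2.1]
```

Run:
```python
from h import *
from scipy.optimize import least_squares
s=env.observe();w=shot('wrist');T=np.array(s['tool_rot']);P=np.array(s['position'])
q=lambda x,y,z:proj(w,P+T@np.array([x,y,z]))
def res(p):
    o,y,z=p
    return np.r_[q(o-.046,y,z)-[253.4,267.4], q(o,y-.021,z-.0075)-[216.6,214.4],q(o,y+.021,z-.0075)-[291,214.4], (q(o-.046,y+.012,z)-q(o-.046,y-.012,z))[0]-52]
r=least_squares(res,[.035,0,0],x_scale=.01);print(r.x*1000,r.fun.round(1))
plan(S+.10*a,RR(0),'pre');print(s['position'])
```

```text
[3.83300349e+01 3.78239978e-02 2.79513041e-01] [ 0.4 -0.4  0.8  0.3 -1.3  0.2  1.5]
pre shift [ -2.81  20.63 -12.23] rot [-0.276 -0.515  0.076] q [-26.  24.  75.  -0.  80. -98.] F [-0.2  0.3 -3.1] w 0.0221 t 9.47
[ 0.54789226 -0.13667908  0.21643314]
```

>>> carry_out([
  [[-3, 1.5, -1.5, 0, 0, 0, 1], [-5.5, 4, -3.5, 0, 0, 0, 1], [-7, 6.5, -5.5, 0, 0, 0, 1], [-8, 9.5, -7.5, 0, 0, 0, 1], [-8, 12, -9, 0, 0, 0, 1]],
])

```text
time_s: 9.88
position: [0.4983, 0.0076, 0.2943]
tool_rot: [[0.005, 0.314, 0.949], [-0.002, 0.949, -0.314], [-1.0, -0.0, 0.005]]
ft_force: [1.2, 0.7, -1.3]
grip_width: 0.0222
```

>>> carry_out([
  [[0, 1.5, -1.2, -0.055, -0.103, 0.015, 1], [0, 3, -2.4, -0.11, -0.206, 0.03, 1], [0, 4.5, -3.6, -0.165, -0.309, 0.045, 1], [0, 6, -4.9, -0.22, -0.412, 0.06, 1], [0, 7.7, -6.1, -0.276, -0.515, 0.076, 1]],
])

```text
time_s: 10.3
position: [0.464, 0.099, 0.2918]
tool_rot: [[0.501, 0.034, 0.865], [-0.017, 0.999, -0.029], [-0.865, -0.0, 0.501]]
ft_force: [0.4, 0.8, -1.7]
grip_width: 0.0222
```

Run:
```python
from h import *
at(0);plan(S+.12*a,RR(0))
```

```text
out mm 159.27129472876868 lateral x,y -2.2712615594790084 -0.10321835333853059
 shift [3.93 0.   0.22] rot [ 0.003  0.002 -0.001] q [ -2.   1.  99.   0.  50. -91.] F [ 0.4  0.8 -1.7] w 0.0222 t 10.3
```

>>> carry_out([
  [[1.5, 0, 0.2, 0, 0, 0, 1], [3, 0, 0.2, 0, 0, 0, 1], [3.9, 0, 0.2, 0, 0, 0, 1], [3.9, 0, 0.2, 0, 0, 0, 1]],
])

```text
time_s: 10.63
position: [0.4862, 0.0973, 0.2574]
tool_rot: [[0.494, 0.036, 0.869], [-0.018, 0.999, -0.032], [-0.869, 0.001, 0.495]]
ft_force: [-0.1, -0.2, -2.7]
grip_width: 0.0224
```

Run:
```python
from h import *
at(0);plan(S+.065*a,RR(0))
w=shot('wrist');s=shot('side')
a1=cv2.resize(w['image'][130:290,170:340],(400,376));u,v=proj(s,S+.03*a).astype(int);b1=cv2.resize(s['image'][v-35:v+35,u-37:u+37],(400,376),interpolation=2)
cv2.imwrite('pics/k.png',np.hstack([a1,b1])[:,:,::-1]);print(u,v,proj(s,S))
```

```text
out mm 118.38802654043462 lateral x,y -0.28144011590891294 -0.9758415110538585
 shift [5.34 0.09 0.06] rot [-0.    -0.006 -0.001] q [ -3.   5. 100.   0.  45. -91.] F [-0.1 -0.2 -2.7] w 0.0224 t 10.63
240 156 [244.81969761 161.41122066]
```

View pics/k.png

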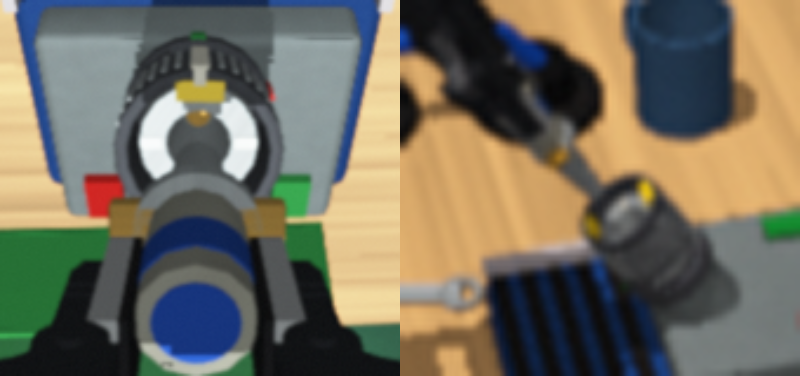

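The shank points straight at the socket, with the ears level with the white marks. Next I insert slowly.

>>> carry_out([
  [[1.2, 0.1, 0, 0, -0.006, 0, 1], [2.4, 0.1, 0.1, 0, -0.006, 0, 1], [3.4, 0.1, 0.1, 0, -0.006, 0, 1], [4.4, 0.1, 0.1, 0, -0.006, 0, 1], [5.4, 0.1, 0.1, 0, -0.006, 0, 1]],
])

```text
time_s: 11.15
position: [0.515, 0.0973, 0.2136]
tool_rot: [[0.505, 0.036, 0.862], [-0.018, 0.999, -0.032], [-0.863, 0.001, 0.505]]
ft_force: [0.8, -0.1, -2.1]
grip_width: 0.0221
```

Run:
```python
from h import *
at(0);plan(S+.037*a,RR(0));s=env.observe();print(s['wrist_torque'],np.array(s['tool_rot']).T@s['ft_force'])
```

```text
out mm 66.08694521214555 lateral x,y 2.822295079345008 0.09215972774972157
 shift [ 2.91 -0.01 -0.3 ] rot [-0.     0.006 -0.001] q [ -2.  11. 102.   0.  37. -90.] F [ 0.8 -0.1 -2.1] w 0.0221 t 11.15
[0.01687193 0.43738174 0.00947048] [ 2.17741511 -0.1092659  -0.35189536]
```

>>> carry_out([
  [[0.5, 0, -0.2, 0, 0.004, 0, 1], [1, 0, -0.2, 0, 0.004, 0, 1], [1.5, 0, -0.2, 0, 0.004, 0, 1], [1.9, 0, -0.2, 0, 0.004, 0, 1], [1.9, 0, -0.2, 0, 0.004, 0, 1]],
])

```text
time_s: 11.57
position: [0.5227, 0.0971, 0.1962]
tool_rot: [[0.501, 0.036, 0.865], [-0.018, 0.999, -0.032], [-0.865, 0.001, 0.501]]
ft_force: [-0.2, -0.0, -2.3]
grip_width: 0.0221
```

Run:
```python
from h import *
at(0);plan(S+.037*a,RR(0));s=env.observe();print(s['wrist_torque'],np.array(s['tool_rot']).T@s['ft_force'])
```

```text
out mm 47.11124210804436 lateral x,y 0.7688015672189769 0.17894148798350348
 shift [ 1.01 -0.02 -0.08] rot [ 0.     0.001 -0.001] q [ -2.  13. 102.   0.  34. -90.] F [-0.2 -0.  -2.3] w 0.0221 t 11.57
[ 0.01545734  0.36653421 -0.00238918] [ 1.8593734  -0.04451467 -1.32468895]
```

>>> carry_out([
  [[0.2, 0, -0.1, 0, 0, 0, 1], [0.4, 0, -0.1, 0, 0, 0, 1], [0.6, 0, -0.1, 0, 0, 0, 1], [0.8, 0, -0.1, 0, 0, 0, 1], [0.8, 0, -0.1, 0, 0, 0, 1]],
])

```text
time_s: 11.98
position: [0.5263, 0.0969, 0.1899]
tool_rot: [[0.503, 0.036, 0.863], [-0.018, 0.999, -0.032], [-0.864, 0.0, 0.503]]
ft_force: [1.4, -1.3, 0.7]
grip_width: 0.0225
```

>>> carry_out([
  [[0.1, 0, 0, 0, 0, 0, 1], [0.2, 0, 0, 0, 0, 0, 1], [0.3, 0, 0, 0, 0, 0, 1], [0.3, 0, 0, 0, 0, 0, 1]],
])

```text
time_s: 12.32
position: [0.5279, 0.0969, 0.1879]
tool_rot: [[0.504, 0.036, 0.863], [-0.018, 0.999, -0.031], [-0.863, 0.0, 0.504]]
ft_force: [-0.7, -1.8, 7.6]
grip_width: 0.0223
```

Run:
```python
from h import *
at(0);plan(S+.037*a,RR(0));s=env.observe();print(s['wrist_torque'],np.array(s['tool_rot']).T@s['ft_force'])
```

```text
out mm 37.333044946703104 lateral x,y 1.1106719705631196 0.12599500185558818
 shift [ 0.03 -0.01 -0.11] rot [ 0.     0.005 -0.001] q [ -2.  14. 102.   0.  33. -90.] F [-0.7 -1.8  7.6] w 0.0223 t 12.32
[-0.38024321 -0.2136862  -0.16941408] [-6.90577221 -1.79628858  3.32685543]
```

>>> carry_out([
  [[0.1, 0, 0, 0, 0, 0, 1], [0.2, 0, 0, 0, 0, 0, 1], [0.3, 0, 0, 0, 0, 0, 1], [0.3, 0, 0, 0, 0, 0, 1]],
])

```text
time_s: 12.65
position: [0.5294, 0.0968, 0.1857]
tool_rot: [[0.505, 0.036, 0.863], [-0.018, 0.999, -0.031], [-0.863, 0.0, 0.505]]
ft_force: [-2.3, -2.6, 10.5]
grip_width: 0.0221
```

>>> carry_out([
  [[0.1, 0, -0.1, 0, 0, 0, 1], [0.2, 0, -0.1, 0, 0, 0, 1], [0.3, 0, -0.1, 0, 0, 0, 1], [0.3, 0, -0.1, 0, 0, 0, 1]],
])

```text
time_s: 12.98
position: [0.5297, 0.0969, 0.1855]
tool_rot: [[0.508, 0.035, 0.86], [-0.018, 0.999, -0.03], [-0.861, -0.0, 0.509]]
ft_force: [-25.6, -4.2, 40.3]
grip_width: 0.0222
```

Run:
```python
from h import *
at(0);plan(S+.037*a,RR(0));s=env.observe();print(s['wrist_torque'],np.array(s['tool_rot']).T@s['ft_force'])
```

```text
out mm 34.34048722684916 lateral x,y 1.448694404775825 0.24301249215308243
 shift [-0.27 -0.02 -0.14] rot [ 0.001  0.01  -0.   ] q [ -2.  15. 103.   0.  32. -90.] F [-25.6  -4.2  40.3] w 0.0222 t 12.98
[-0.92686627  0.62851222 -0.58181713] [-47.60250072  -5.07327158  -1.43063814]
```

The force jumped to about 47 N at TCP 34.3 mm out, so the drum is home. That matches the 35 mm grip offset. Next I relax, release and back off.

>>> carry_out([
  [[-0.2, 0, 0, 0, 0, 0, 1], [-0.35, 0, 0, 0, 0, 0, 1], [-0.35, 0, 0, 0, 0, 0, 8.5], [-0.35, 0, 0, 0, 0, 0, 8.5], [-0.35, 0, 0, 0, 0, 0, 8.5]],
])

```text
time_s: 13.4
position: [0.527, 0.0971, 0.1832]
tool_rot: [[0.499, 0.036, 0.866], [-0.017, 0.999, -0.032], [-0.866, 0.001, 0.5]]
ft_force: [-0.6, -0.0, -0.3]
grip_width: 0.0582
```

>>> carry_out([
  [[-0.3, 0, 0, 0, 0, 0, 8.5], [-3, 0, 0, 0, 0, 0, 8.5], [-6, 0, 0, 0, 0, 0, 8.5], [-9, 0, 0, 0, 0, 0, 8.5], [-9, 0, 0, 0, 0, 0, 8.5]],
])

```text
time_s: 13.82
position: [0.4818, 0.099, 0.2664]
tool_rot: [[0.507, 0.035, 0.861], [-0.017, 0.999, -0.031], [-0.862, 0.001, 0.507]]
ft_force: [0.4, 0.7, 1.9]
grip_width: 0.0852
```

Run:
```python
from h import *
at(0);plan(S+.12*a,RR(0));w=shot('wrist')
b=blobs(w,[100,120,60],[125,255,255],(190,120,330,280));print(b[:3],[proj(w,S+r*a).round(1) for r in (.046,.052)])
u,v=proj(w,S+.02*a).astype(int);cv2.imwrite('pics/l.png',cv2.resize(w['image'][v-55:v+55,u-55:u+55],(550,550),interpolation=2)[:,:,::-1])
```

```text
out mm 128.44556250609799 lateral x,y 0.3835710795436507 0.5397586660683229
 shift [ 0.84 -0.05 -0.05] rot [ 0.001  0.009 -0.001] q [ -2.   4. 100.   0.  45. -90.] F [0.4 0.7 1.9] w 0.0852 t 13.82
[(1266, array([274.6, 133.3])), (387, array([252.2, 200. ])), (132, array([252.1, 180.9]))] [array([252.5, 200.6]), array([252.5, 203.3])]
```

View pics/l.png

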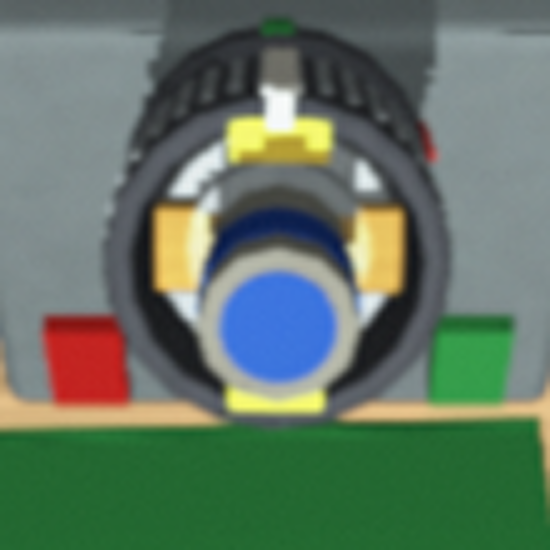

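The drum is home, since its dot at (252,200) matches the prediction for home, and the ears lie on the white marks clear of the tabs. Next I lock the collar.

>>> carry_out([
  [[3, 0, 0, 0, 0.009, 0, 8.5], [6, -0.1, 0, 0, 0.009, 0, 8.5], [9, -0.1, -0.1, 0, 0.009, 0, 8.5], [11, -0.1, -0.1, 0, 0.009, 0, 8.5], [12, -0.1, -0.1, 0, 0.009, 0, 8.5]],
])

```text
time_s: 14.28
position: [0.5415, 0.0953, 0.1537]
tool_rot: [[0.488, 0.037, 0.872], [-0.017, 0.999, -0.032], [-0.872, 0.001, 0.489]]
ft_force: [-0.6, 0.5, -0.1]
grip_width: 0.0851
```

Run:
```python
from h import *
at(0);plan(S-.008*a,RR(0))
```

```text
out mm 0.8841983067772973 lateral x,y -4.210080966722116 -0.923893390612744
 shift [0.88 0.09 0.43] rot [-0.    -0.013 -0.001] q [ -2.  19. 103.   0.  29. -91.] F [-0.6  0.5 -0.1] w 0.0851 t 14.28
```

>>> carry_out([
  [[0, 0.1, 0.4, 0, -0.012, 0, 8.5], [0.4, 0.1, 0.4, 0, -0.012, 0, 8.5], [0.7, 0.1, 0.4, 0, -0.012, 0, 8.5], [0.7, 0.1, 0.4, 0, -0.012, 0, 8.5], [0.7, 0.1, 0.4, 0, -0.012, 0, 8.5]],
])

```text
time_s: 14.7
position: [0.5486, 0.0963, 0.1541]
tool_rot: [[0.505, 0.036, 0.863], [-0.018, 0.999, -0.031], [-0.863, 0.001, 0.505]]
ft_force: [0.2, -0.9, 0.3]
grip_width: 0.0851
```

Run:
```python
from h import *
at(0);plan(S-.008*a,RR(0))
```

```text
out mm -2.2162150199808504 lateral x,y 2.1223882347914627 0.33042365762383996
 shift [ 0.58 -0.03 -0.22] rot [ 0.     0.006 -0.001] q [ -2.  19. 103.   0.  28. -90.] F [ 0.2 -0.9  0.3] w 0.0851 t 14.7
```

>>> carry_out([
  [[0.3, 0, -0.2, 0, 0.005, 0, 8.5], [0.5, 0, -0.2, 0, 0.005, 0, 8.5], [0.5, 0, -0.2, 0, 0.005, 0, 8.5], [0.5, 0, -0.2, 0, 0.005, 0, 8.5]],
])

```text
time_s: 15.03
position: [0.5494, 0.0962, 0.1481]
tool_rot: [[0.499, 0.036, 0.866], [-0.018, 0.999, -0.032], [-0.866, 0.001, 0.5]]
ft_force: [0.1, 0.9, 0.5]
grip_width: 0.0853
```

>>> carry_out([
  [[0, 0, 0, 0, 0, 0, 5], [0, 0, 0, 0, 0, 0, 5], [0, 0, 0, 0, 0, 0, 5], [0, 0, 0, 0, 0, 0, 5], [0, 0, 0, 0, 0, 0, 5]],
], grip_force=60)

```text
time_s: 15.45
position: [0.5492, 0.096, 0.1486]
tool_rot: [[0.5, 0.036, 0.865], [-0.018, 0.999, -0.031], [-0.866, 0.0, 0.5]]
ft_force: [-5.6, -3.1, 6.7]
grip_width: 0.057
```

Run:
```python
from h import *
at(0);plan(S-.008*a,RR(0))
```

```text
out mm -7.294994686506006 lateral x,y -0.10419340315695368 -0.01385418940286472
 shift [0.07 0.   0.01] rot [ 0.  0. -0.] q [ -2.  20. 103.   0.  28. -90.] F [-5.6 -3.1  6.7] w 0.057 t 15.45
```

>>> carry_out([
  [[-0.4, 0, 0, 0, 0, 0, 5], [-0.8, 0, 0, 0, 0, 0, 5], [-1.2, 0, 0, 0, 0, 0, 5], [-1.4, 0, 0, 0, 0, 0, 5], [-1.4, 0, 0, 0, 0, 0, 5]],
])

```text
time_s: 15.87
position: [0.5425, 0.0962, 0.1601]
tool_rot: [[0.499, 0.036, 0.866], [-0.018, 0.999, -0.032], [-0.866, 0.0, 0.5]]
ft_force: [7.5, -2.5, -8.8]
grip_width: 0.0575
```

Run:
```python
from h import *
at(0);plan(S+.006*a,RR(1.31));w=shot('wrist')
print(blobs(w,[22,120,100],[35,255,255],(190,150,320,384))[:4],[proj(w,S+r*a).round(1) for r in (.046,.052)],blobs(w,[100,120,60],[125,255,255],(200,200,310,384))[:3])
```

```text
out mm 5.969286740554792 lateral x,y -0.1451123601869158 -0.049369800472406446
 shift [-0.    0.    0.01] rot [ 1.31e+00 -1.00e-03  0.00e+00] q [ -2.  18. 103.   0.  29. -90.] F [ 7.5 -2.5 -8.8] w 0.0575 t 15.87
[(635, array([253.5, 236.4])), (148, array([215.8, 261.8])), (147, array([290.3, 263.4]))] [array([254.1, 313.5]), array([254.2, 325.2])] [(1511, array([253.3, 312.5])), (1127, array([253.3, 268.3]))]
```

Lifted 13.3 mm at about 11 N, and the drum stayed home (dot row 312.5 against 313.5 predicted). Next I turn it back.

>>> carry_out([
  [[0, 0, 0, 0.12, 0, 0, 5], [0, 0, 0, 0.24, 0, 0, 5], [0, 0, 0, 0.36, 0, 0, 5], [0, 0, 0, 0.48, 0, 0, 5], [0, 0, 0, 0.6, 0, 0, 5]],
])

```text
time_s: 16.33
position: [0.5428, 0.0966, 0.1599]
tool_rot: [[0.5, 0.523, 0.691], [-0.017, 0.803, -0.595], [-0.866, 0.285, 0.41]]
ft_force: [8.6, 2.4, -8.7]
grip_width: 0.0572
```

>>> carry_out([
  [[0, 0, 0, 0.12, 0, 0, 5], [0, 0, 0, 0.24, 0, 0, 5], [0, 0, 0, 0.36, 0, 0, 5], [0, 0, 0, 0.48, 0, 0, 5], [0, 0, 0, 0.6, 0, 0, 5]],
])

```text
time_s: 16.75
position: [0.5431, 0.0969, 0.1602]
tool_rot: [[0.5, 0.821, 0.275], [-0.017, 0.327, -0.945], [-0.866, 0.468, 0.177]]
ft_force: [9.7, 4.5, -7.6]
grip_width: 0.0572
```

>>> carry_out([
  [[0, 0, 0, 0.06, 0, 0, 5], [0, 0, 0, 0.12, 0, 0, 5], [0, 0, 0, 0.12, 0, 0, 5], [0, 0, 0, 0.12, 0, 0, 5]],
])

```text
time_s: 17.08
position: [0.5431, 0.0969, 0.1603]
tool_rot: [[0.501, 0.847, 0.181], [-0.017, 0.219, -0.976], [-0.866, 0.485, 0.124]]
ft_force: [9.3, 4.9, -7.6]
grip_width: 0.0571
```

Run:
```python
from h import *
at(0);plan(S-.008*a,RR(1.31));print(env.observe()['wrist_torque']@a)
```

```text
out mm 5.80124730408011 lateral x,y 0.48528962057463215 0.7010112643038955
 shift [ 1.38 -0.07  0.06] rot [-0.009 -0.001 -0.001] q [ -2.  18. 103.   0.  29. -15.] F [ 9.3  4.9 -7.6] w 0.0571 t 17.08
0.6417316691100731
```

At the locked stop (torque +0.64 N m). Next I lower it, release and back off.

>>> carry_out([
  [[0.4, 0, 0, -0.01, 0, 0, 5], [0.8, 0, 0, -0.01, 0, 0, 5], [1.3, 0, 0, -0.01, 0, 0, 5], [1.3, 0, 0, -0.01, 0, 0, 8.5], [1.3, 0, 0, -0.01, 0, 0, 8.5]],
])

```text
time_s: 17.5
position: [0.5488, 0.0964, 0.1489]
tool_rot: [[0.499, 0.846, 0.188], [-0.017, 0.227, -0.974], [-0.866, 0.483, 0.128]]
ft_force: [-0.4, 0.9, -0.4]
grip_width: 0.0789
```

>>> carry_out([
  [[0, 0, 0, 0, 0, 0, 8.5], [0, 0, 0, 0, 0, 0, 8.5], [-3, 0, 0, 0, 0, 0, 8.5], [-7, 0, 0, 0, 0, 0, 8.5], [-11, 0, 0, 0, 0, 0, 8.5]],
])

```text
time_s: 17.92
position: [0.4927, 0.0981, 0.2447]
tool_rot: [[0.497, 0.847, 0.188], [-0.018, 0.227, -0.974], [-0.867, 0.481, 0.128]]
ft_force: [0.1, -0.4, 0.4]
grip_width: 0.085
```

>>> carry_out([
  [[-1, 0, 0, 0, 0, 0, 8.5], [-1, 0, 0, 0, 0, 0, 8.5], [-1, 0, 0, 0, 0, 0, 8.5]],
])

```text
time_s: 18.17
position: [0.4889, 0.0983, 0.2528]
tool_rot: [[0.5, 0.845, 0.188], [-0.018, 0.227, -0.974], [-0.866, 0.484, 0.128]]
ft_force: [-0.0, -0.1, -0.1]
grip_width: 0.0852
```

Run:
```python
from h import *
at(0);w=shot('wrist')
y=blobs(w,[24,120,100],[35,255,255],(190,120,320,260));print(y[:4]);
xv=np.cross(a,yv)
for l in (0,.01): print([proj(w,S+(.0125+l)*a+s*.021*(np.cos(.25)*yv+np.sin(.25)*xv)).round(1) for s in (1,-1)])
print('dot',blobs(w,[100,120,60],[125,255,255],(220,160,290,260))[:2],proj(w,S+.046*a))
u,v=proj(w,S+.02*a).astype(int);cv2.imwrite('pics/m.png',cv2.resize(w['image'][v-60:v+60,u-60:u+60],(600,600),interpolation=2)[:,:,::-1])
```

```text
out mm 113.06486535346454 lateral x,y -0.2645035699845534 0.13748120520357768
[(182, array([253.7, 168.4])), (13, array([261.9, 223.9]))]
[array([253.7, 168.1]), array([253.2, 219.7])]
[array([253.8, 171. ]), array([253.2, 224.5])]
dot [(441, array([252.7, 209. ])), (172, array([252.6, 189. ]))] [253.55051392 209.15038358]
```

View pics/m.png

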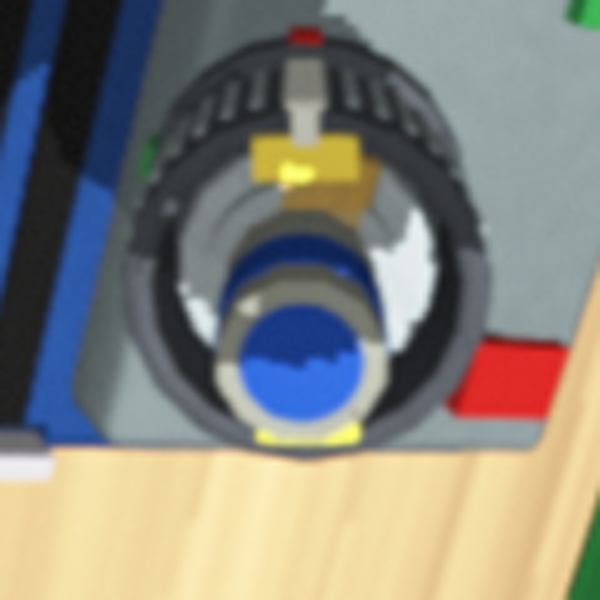

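The stripe is at the red mark, the tab lies over the ear, and its row of 168.4 fits fully down (168.1, against 171.0 if 10 mm up). The dot is where a fully home drum should be. I hand in.

```bash
python3 -c "
from rig import env
print(env.close_job())"
```

```text
the job is handed in; nothing more can be done
None
```

The blue drum is fitted and the collar is locked over its ears. I handed the job in at about 18 s on the robot clock, with the gripper open and clear of everything.

- **Opening the collar:** I pulled it about 13 mm, turned it counter-clockwise to the stop, and it sprang back with the stripe at the green mark.
- **Fitting the drum:** I put the shank in with the ears on the white marks and pushed it home. The force jumped to about 47 N at the bottom, well above the 10 to 15 N you suggested but below the 120 N wrist limit.
- **Locking:** I pulled the collar about 13 mm again, turned it back to the locked stop and let it go.

**Last checks, by wrist camera:**
- **Stripe and tabs:** the stripe is at the red mark. One tab is seen over its ear, but the other is mostly hidden behind the drum.
- **Collar height:** the visible tab is at pixel row 168.4, where fully down predicts 168.1 and 10 mm up predicts 171.0. That resolves about 1 mm at best.
- **Drum:** the dot is at row 209.0, where fully home predicts 209.2.

No check failed, but my first fits of how the drum sat in the gripper disagreed until I corrected the image geometry. I saw no sign of touching the orange drum or the other things, but I did not photograph the whole bench again at the end. I viewed 12 pictures, two past the budget.

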